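Set the toaster's browning wheel and start it

ROBOT

A 6-joint arm with a two-finger parallel gripper is mounted at the origin on the work surface. World frame = base frame: x ahead of the robot, y to its left, z up, the work surface at z = 0. Lengths are in m, angles in rad, forces in N, time in s.
With the tool pointing down it reaches from about 0.35 to 0.975 m from the base axis. Payload 4.9 kg.
Tool frame: the origin (TCP) lies at the very end of the fingers, on their centre line; the grasp point (between the pads) lies ctrl.grip_point_offset behind it (ctrl.grip_point_offset is the distance from the TCP to the grasp point, in m); z points along the fingers, y is the direction in which the jaws open and shut (so a half turn about z gives the same grasp; the last joint's range is limited). The gripper opens to 85 mm and grips with 20 to 120 N. Pads are 22 mm wide; open, the fingers measure 114 mm over their backs; the gripper's body (76 mm by 85 mm) begins 54 mm behind the grasp point. The pads swing forward as they close: fully open they stand 13 mm farther back than shut.
Start: joints at [1.032, 0.053, 1.613, -0, 1.476, -0.119], TCP at [0.255, 0.571, 0.193] pointing down, gripper open.
Joint ranges: [-3.01, 3.01], [-1.01, 2.22], [0.06, 2.58], [-1.02, 4.17], [0.09, 2.62], [-3.14, 3.14]. Speed limits (rad/s): [2.57, 2.57, 3.14, 3.14, 3.14, 3.14].

INTERFACE

Orientations are given as a rotation vector (axis times angle).
In Python, from station import ctrl gives the robot as it stands. The module is installed in compiled form; this text tells all that it offers.
- The arm moves only by the shell command python3 -m creep 'ROWS' [FORCE]. ROWS is JSON, a list of rows, each a list of 5 numbers: the closure in counts, from 0 (fully open) to 255 (shut), then the shift along the tool's x, y, z in mm, then the turn about the tool's z in rad. A call has 1 to 12 rows; each row is the pose to reach, as a shift and turn from the pose commanded when the call began, along the tool's axes at that moment; what a row does not reach only later rows make up. A row lasts 1/12 s, in which the tool goes at most 41.7 mm and 7.16 degrees, less where a joint would pass 70% of its speed; a pose out of reach is approached as far as the arm can. A call with a gripper value outside its range is refused whole. The fingers move at their own pace and stop on an object; FORCE is the grip in N (left out, the last holds). Time passes only in rows, so rows that repeat a pose let the fingers close. It gives the time, the measured TCP pose, the force and the opening at its end, in the units of the state.
- ctrl.get_obs(): the state, without advancing time (a new reading comes with each control period).
- ctrl.get_image(name): name is "scene" or "top" or "wrist"; returns the picture (400x640x3 uint8, red, green, blue); there is no depth.
- ctrl.calibration(name): a dict with "fx", "fy", "cx", "cy" (pixels), "k1" (the pictures are not rectified: a ray, as slopes to the right and down, at radius r is drawn at 1 + k1 r^2 times it, then the intrinsics apply), "R" (3x3) and "t" (3): a world point X has camera coordinates R X + t. Camera axes: x right, y down, z forward; pixel columns grow to the right and rows downward; lengths in m; the calibration is good to about 2 mm. A picture is of the moment at which its call begins: read the wrist's pose just before it. calibration takes no time and is no camera call; for the wrist camera it gives the pose at the moment of the call.
- ctrl.finish_job(): hands the job in, once; it reports no verdict.
Trained networks look in the newest picture that a camera, given by its name, has taken for a name from the list of things; names that differ only in an ending like _2 or _b are one class to them, and where a whole thing is asked for, a point or a joint stands for the part that bears it (a point fixed in the world has none). Each returns a list of dicts, best first, with "conf" (0 to 1); they miss things now and then, are a little off and sometimes report something else, mostly with a low value. They report only what shows in the picture. A call takes as long as a camera call.
- ctrl.boxes_of(camera, label): "rect" ([left, top, width, height] in pixels, round what is visible of it).
- ctrl.outline_of(camera, label): "mask" (400x640 bool, what is visible of it) and "rect" ([left, top, width, height] in pixels, round what is visible of it).
The state is a dict: "t": time; "q": joint angles; "dq": joint speeds; "effort": joint torques, N m; "tool_pos": TCP position; "tool_rot": TCP orientation; "contact_force": force on the tool from outside, world axes, zero at the start; "wrist_torque": the same for the moment, N m; "opening": finger opening in m.
Only numpy, scipy, OpenCV 4.12 (cv2) and the standard library are available. Lean on these libraries where they do the work, as an engineer would, in place of code of your own. Each camera call takes 0.05 s, during which the arm holds its last target. There are 200 camera calls.

TASK

Two halved rolls are waiting in the toaster. With a fingertip, flick the edge of the ribbed browning wheel on top of the toaster round, by clicks, until its red rib rests at the fifth of the six shades, counting from the palest; then press the lever on the end of the toaster all the way down until it latches, and let go. Leave the bread roll, margarine tub, sauce jar and spreader around the toaster where they are.

Things in the scene. Friction and masses are not known exactly. Their poses are not given: they have to be found in the camera images.
- toaster: Two-slot toaster, 300 long (its x), 170 wide (y), 180 mm high, immovable; steel sides, dark grey end caps. Origin: centre of its underside. Its -x end, roughly facing the robot, is the control end: the lever sticks out of that end face (x = -150 mm); the wheel stands out of that end cap's flat top (86 by 170 mm, z = 180 mm). Behind it two halved rolls (x -29 to +89 mm) rise to z = 202 mm.
- wheel_top (a point): Highest point of the white browning wheel: z = 197 mm, 42 mm in from the control end face, mid-width; fixed to the toaster. Wheel 16 mm thick, axle along the toaster's x 34 mm below; 17 mm stands above the cap. 18 round ribs (6 mm thick, 4 mm proud, 12 mm apart), one red; clicked in, this point is midway between two ribs. Beside it six shade patches: palest at +y, darkest at -y.
- wheel (a joint): Turn of the wheel, rad. 0 = red rib at the palest patch; grows as the wheel's top edge moves to the toaster's -y (darker). Clicks home every 0.349 rad (20 degrees): 0, 0.349, 0.698, 1.047, 1.396 = fifth patch, 1.745 = sixth; stops just beyond each end. Turns both ways. Leaving a click takes about 6 N at the rim; past half-way it snaps on, short of it back (within 0.04 of half-way it may hang).
- lever_top (a point): Middle of the flat upper face of the lever's white tab (28 mm along the toaster's x, 50 mm along y, 12 mm thick), 40 mm in front of the control end face, midway across the toaster; 166 mm above the table when up, 126 mm when latched. Moves with the lever.
- lever (a joint): Downward travel of the lever in m: 0 = up, 0.040 = fully down at a firm stop. A spring pushes it up with 2 to 3 N; from about 0.027 the latch resists, and takes a press of about 10 N; past about 0.036 it latches and stays down when let go. The rolls sink into the slots with it.
- roll_mid (a point): Loose bread roll lying on the table, 135 long, 62 wide, 58 mm high; centre, half-way up. Leave alone.
- tub_mid (a point): Loose round margarine tub, white with a yellow lid, 106 mm across, 69 mm high; centre, half-way up. Leave alone.
- jar_mid (a point): Loose red sauce jar with a white cap, 60 mm across, 82 mm high; centre, half-way up. Leave alone.
- spreader_mid (a point): Loose spreader lying flat, blue handle (105 mm, towards its -x) and steel blade (125 mm), 14 mm high; middle of its length. Leave alone.

How it is judged:
By the outcome, as a careful person would: the job done as asked, in the order asked, and still so for the second after the job is handed in, with the robot touching nothing.
It also fails if it takes over 58 s, if anything falls off the work surface, if the arm or the gripper's body presses on something with over 40 N, if the wrist force passes 120 N, or if a joint passes its speed limit or range.

## Working session

There is one attempt and no reset: what is moved stays moved. The work goes in short steps, Python scripts to look and compute and a shell command to move; the robot and the scene stay as the last step left them, time stands still between calls to the robot, and variables do not carry over. Pictures are saved under pics/ and viewed, about 8 in all and at most 12, crops included, and the job is handed in when it is done.

```bash
mkdir -p pics; cat > h.py <<'E'
import numpy as np, cv2
from station import ctrl
from scipy.spatial.transform import Rotation as Ro
def shot(n,f,crop=None,s=1):
    im=ctrl.get_image(n)
    if crop: l,t,w,h=crop; im=im[t:t+h,l:l+w]
    if s!=1: im=cv2.resize(im,None,fx=s,fy=s,interpolation=cv2.INTER_CUBIC)
    cv2.imwrite('pics/'+f,im[:,:,::-1])
def proj(c,P):
    P=np.atleast_2d(P); X=P@np.array(c['R']).T+np.array(c['t']); s=X[:,:2]/X[:,2:]
    s=s*(1+c['k1']*(s**2).sum(1,keepdims=True))
    return s*[c['fx'],c['fy']]+[c['cx'],c['cy']]
def ray(c,uv):
    d=(np.array(uv,float)-[c['cx'],c['cy']])/[c['fx'],c['fy']]; s=d.copy()
    for _ in range(20): s=d/(1+c['k1']*(s@s))
    R=np.array(c['R']); return -R.T@np.array(c['t']), R.T@np.r_[s,1]
def atz(c,uv,z):
    o,d=ray(c,uv); return o+d*(z-o[2])/d[2]
E
python3 - <<'E'
from h import *
for n in('scene','top'):
    shot(n,n+'0.png')
    c=ctrl.calibration(n); print(n,ray(c,(320,200)))
    for l in('toaster','lever_top','wheel_top','lever','wheel'):
        try: print(l,[(d['rect'],round(d['conf'],2)) for d in ctrl.boxes_of(n,l)][:2])
        except Exception as e: print(l,e)
o=ctrl.get_obs();print(o['t'],o['tool_pos'],o['tool_rot'],ctrl.grip_point_offset)
E
```

```text
scene (array([0.92329769, 0.20105683, 1.11567755]), array([-0.32274098, -0.16585619, -0.93187944]))
toaster [([167.7, 117.0, 132.1, 177.7], 0.82), ([192.3, 118.4, 88.1, 128.9], 0.47)]
lever_top [([190.0, 117.0, 88.4, 134.0], 0.8)]
wheel_top [([165.5, 118.2, 134.0, 174.9], 0.68)]
lever [([191.1, 115.3, 88.6, 131.4], 0.6)]
wheel [([240.2, 146.3, 25.1, 14.1], 0.6)]
top (array([0.46778154, 0.00495696, 1.10901373]), array([ 0.06869597,  0.0212611 , -0.99785558]))
toaster [([339.2, 75.0, 93.2, 147.2], 0.84), ([435.7, 157.6, 44.8, 38.2], 0.48)]
lever_top [([361.4, 99.2, 46.3, 126.1], 0.68)]
wheel_top [([341.5, 77.2, 90.3, 147.2], 0.73)]
lever [([358.8, 96.2, 52.4, 129.5], 0.74)]
wheel [([380.8, 176.8, 25.3, 14.1], 0.67)]
0.6 [0.25471876 0.57071864 0.19260463] [ 6.54568706e-01  3.07264089e+00 -3.92187024e-05] 0.0187
```

View pics/scene0.png

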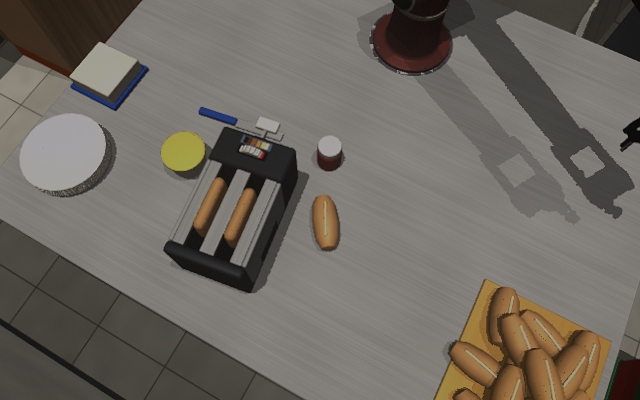

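View pics/top0.png

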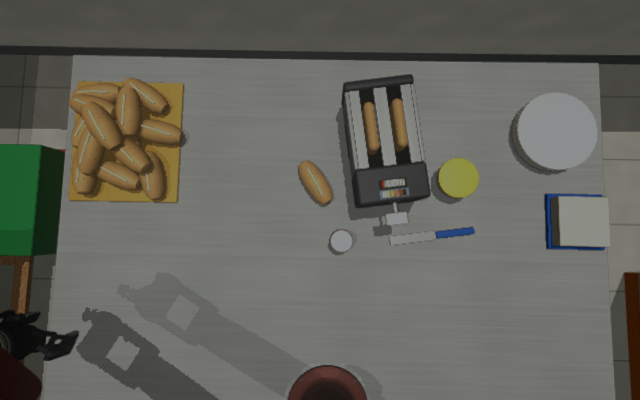

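The scene and top views show the toaster's control end facing the robot. In the top picture the wheel is at about (393,185), the lever tab at (396,219), the jar at (341,241), the spreader at (430,236) and the tub at (459,178). I'll zoom in next.

```bash
python3 - <<'E'
from h import *
a=ctrl.get_image('top')[145:245,330:480]; b=ctrl.get_image('scene')[105:205,190:340]
f=lambda i:cv2.resize(i,None,fx=5,fy=3*5/3,interpolation=cv2.INTER_CUBIC)
cv2.imwrite('pics/z1.png',np.hstack([cv2.resize(a[:,:90],None,fx=4.4,fy=4.4,interpolation=2),cv2.resize(b[:,:90],None,fx=4.4,fy=4.4,interpolation=2)])[:,:,::-1])
c=ctrl.calibration('top')
for n,uv,z in(('jar',(341,240),.082),('tub',(459,178),.069),('spr',(432,236),.01),('lever',(396.5,218.5),.166),('wheel',(393,184),.197),('farL',(344,82),.18),('farR',(412,76),.18)): print(n,atz(c,uv,z).round(3))
E
```

```text
jar [ 0.438 -0.029  0.082]
tub [ 0.604 -0.333  0.069]
spr [ 0.452 -0.277  0.01 ]
lever [ 0.493 -0.155  0.166]
wheel [ 0.571 -0.141  0.197]
farL [ 0.815 -0.026  0.18 ]
farR [ 0.832 -0.188  0.18 ]
```

View pics/z1.png

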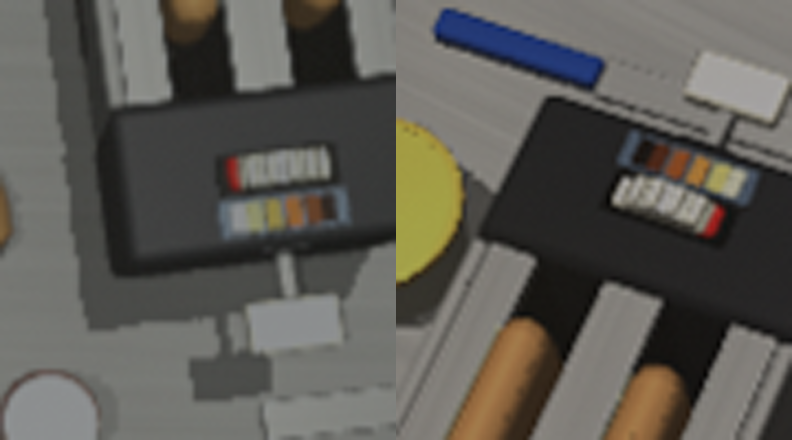

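The zoom shows the red rib at the palest patch, at the left (+y) end of the wheel: top crop (235,172), scene crop (712,220). So the wheel is at 0 and needs four clicks towards -y. Next I fit the toaster pose.

```bash
cat > fit.py <<'E'
from h import *
from scipy.optimize import least_squares
T=lambda u,v:(u/4.4+330,v/4.4+145)
S=lambda u,v:((u-396)/4.4+190,v/4.4+105)
ct,cs=ctrl.calibration('top'),ctrl.calibration('scene')
obs=[(ct,(-.19,0,.166),T(295,322)),(ct,(-.19,.025,.166),T(249.5,326)),(ct,(-.19,-.025,.166),T(340,318)),
 (cs,(-.19,0,.166),S(739,84)),(ct,(-.108,0,.19),T(278,168)),(cs,(-.108,0,.19),S(668,207)),
 (ct,(.15,.085,.175),(344,81)),(ct,(.15,-.085,.175),(412,75))]
def W(p,P):
    c,s=np.cos(p[2]),np.sin(p[2]); return np.array([p[0]+c*P[0]-s*P[1],p[1]+s*P[0]+c*P[1],P[2]])
f=lambda p:np.concatenate([proj(c,W(p,P))[0]-uv for c,P,uv in obs])
r=least_squares(f,[.68,-.13,.1],loss='soft_l1'); p=r.x
if __name__=='__main__':
    print(p,f(p).reshape(-1,2).round(1).tolist())
    o=ctrl.get_obs(); R=Ro.from_rotvec(o['tool_rot']).as_matrix(); print(R.round(3))
    for n,P in(('wheel',(-.108,0,.197)),('lever',(-.19,0,.166)),('start',(-.108,.040,.24))):
        w=W(p,P); print(n,w.round(4),'tool shift mm',(R.T@(w-o['tool_pos'])*1000).round(1))
    print('tool x,y yaw minus toaster yaw deg',np.degrees([np.arctan2(R[1,i],R[0,i])-p[2] for i in(0,1)]))
E
python3 fit.py
```

```text
[ 0.68103765 -0.12832024  0.13809187] [[-0.7, 0.4], [-1.0, 0.7], [-0.3, 0.0], [-0.9, 0.2], [0.1, -0.4], [-0.9, -1.4], [-1.3, 0.5], [1.2, -1.9]]
[[-0.913  0.408  0.   ]
 [ 0.408  0.913  0.   ]
 [ 0.     0.    -1.   ]]
wheel [ 0.5741 -0.1432  0.197 ] tool shift mm [-582.6 -521.8   -4.4]
lever [ 0.4928 -0.1545  0.166 ] tool shift mm [-513.  -565.2   26.6]
start [ 0.5686 -0.1036  0.24  ] tool shift mm [-561.4 -487.8  -47.4]
tool x,y yaw minus toaster yaw deg [148.03537628  58.03537622]
```

```bash
python3 -m creep '[[255,0,0,-40,0],[255,-28,-24,-60,0.1],[255,-56,-49,-60,0.2],[255,-84,-73,-60,0.3],[255,-112,-98,-60,0.4],[255,-140,-122,-60,0.5],[255,-168,-146,-60,0.6],[255,-196,-171,-60,0.7],[255,-225,-195,-60,0.8],[255,-253,-220,-60,0.9],[255,-281,-244,-60,1.013],[255,-309,-268,-60,1.013]]' 40
cat > rel.py <<'E'
from fit import *
o=ctrl.get_obs(); R=Ro.from_rotvec(o['tool_rot']).as_matrix()
d=np.array(o['tool_pos'])-[p[0],p[1],0]; c,s=np.cos(p[2]),np.sin(p[2]); F=np.array(o['contact_force'])
print('t',o['t'],'toaster-frame mm',np.round([1e3*(c*d[0]+s*d[1]),1e3*(c*d[1]-s*d[0]),1e3*d[2]],1),'F',np.round([c*F[0]+s*F[1],c*F[1]-s*F[0],F[2]],1),'toolx yaw rel',np.degrees(np.arctan2(R[1,0],R[0,0])-p[2]).round(2),'q',np.round(o['q'],2))
w=W(p,(-.108,.04,.24)); print('to start',(R.T@(w-o['tool_pos'])*1000).round(1))
E
python3 rel.py
```

```text
t: 1.7
tool_pos: [0.4281, 0.1983, 0.253]
tool_rot: [2.067, 2.365, 0.001]
contact_force: [1.4, -0.5, -0.4]
opening: 0.0006
t 1.7 toaster-frame mm [-205.6  358.4  253. ] F [ 1.3 -0.7 -0.4] toolx yaw rel 89.79 q [ 0.28 -0.35  1.88  0.    1.62  0.14]
to start [-318.    98.7   13. ]
```

```bash
python3 -m creep '[[255,-35,11,0,0],[255,-70,22,0,0],[255,-106,33,0,0],[255,-141,44,0,0],[255,-177,55,0,0],[255,-212,66,0,0],[255,-247,77,0,0],[255,-283,88,0,0],[255,-318,99,13,0.004],[255,-318,99,13,0.004],[255,-318,99,13,0.004]]'
python3 rel.py; python3 -c "
from h import *
shot('wrist','w1.png')"
```

```text
t: 2.62
tool_pos: [0.5691, -0.1027, 0.2381]
tool_rot: [-2.069, -2.36, 0.001]
contact_force: [-1.0, 0.8, 1.1]
opening: 0.0
t 2.6167 toaster-frame mm [-107.3   40.8  238.1] F [-0.9  0.9  1.1] toolx yaw rel 89.6 q [-0.31 -0.08  1.67  0.    1.56 -0.44]
to start [-0.8 -0.7 -1.9]
```

View pics/w1.png

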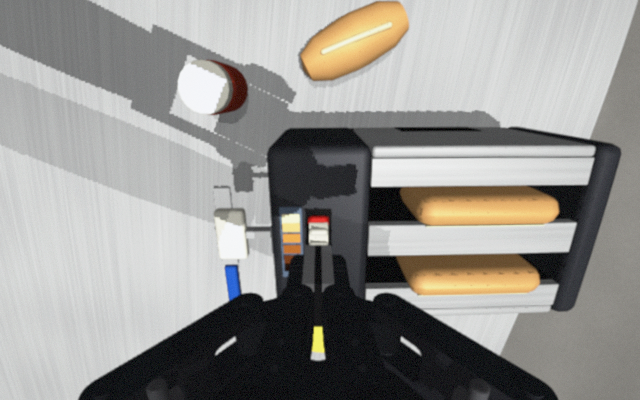

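The wrist view shows the tool square to the toaster, with the red rib at (318,219) next to the palest patch at (291,217) and the tab centred at (231,233). I'll check the pose fit against these.

```bash
python3 - <<'E'
from fit import *
im=ctrl.get_image('wrist'); c=ctrl.calibration('wrist')
def rel(w): d=w-np.array([p[0],p[1],0]); a,s=np.cos(p[2]),np.sin(p[2]); return np.round(1e3*np.array([a*d[0]+s*d[1],a*d[1]-s*d[0],w[2]]),1)
hsv=cv2.cvtColor(im,cv2.COLOR_RGB2HSV)
m=((hsv[...,0]<8)|(hsv[...,0]>172))&(hsv[...,1]>150)&(hsv[...,2]>80); m[:205]=0;m[250:]=0;m[:,:300]=0;m[:,340:]=0
ys,xs=np.nonzero(m);print('red',xs.min(),xs.max(),ys.min(),ys.max(),xs.mean(),ys.mean())
print('exp red top (y~27,z~187)',rel(atz(c,(xs.mean(),ys.mean()),.187)))
for n,uv,z in(('tab tl',(218,209),.166),('tab tr',(245,209),.166),('capL edge',(271,200),.175),('roll1 slot edge',(371,200),.18),('far side',(600,152),.18)):print(n,rel(atz(c,uv,z)))
cv2.imwrite('pics/w1z.png',cv2.resize(im[190:290,200:350],None,fx=5,fy=5,interpolation=2)[:,:,::-1])
E
```

```text
red 307 328 216 223 318.0076923076923 219.56153846153848
exp red top (y~27,z~187) [-107.    26.4  187. ]
tab tl [-197.3   27.9  166. ]
tab tr [-172.8   27.9  166. ]
capL edge [-147.3   39.6  175. ]
roll1 slot edge [-62.3  41.1 180. ]
far side [128.2  83.  180. ]
```

View pics/w1z.png

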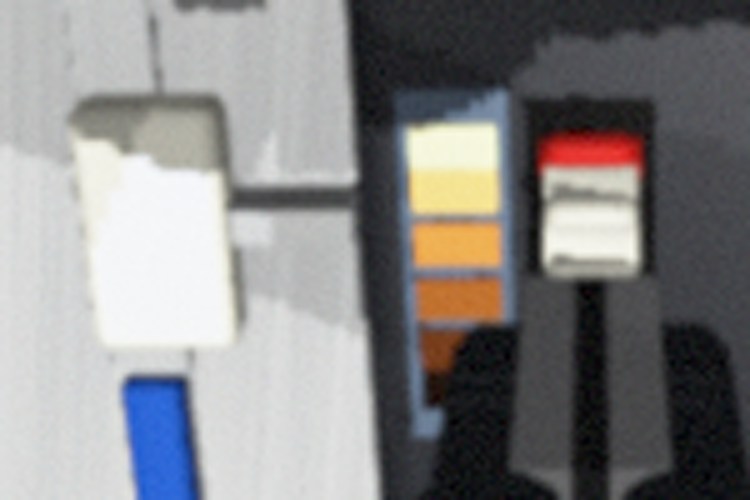

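```bash
python3 -m creep '[[255,-8,0,15,0],[255,-15,0,25,0],[255,-15,0,34,0],[255,-15,0,36,0],[255,-15,0,36,0],[255,-15,0,36,0]]'; python3 rel.py
```

```text
t: 3.22
tool_pos: [0.5715, -0.1156, 0.2038]
tool_rot: [2.067, 2.366, 0.0]
contact_force: [-0.4, 0.2, 1.0]
opening: -0.0002
t 3.2167 toaster-frame mm [-106.8   27.7  203.8] F [-0.3  0.3  1. ] toolx yaw rel 89.8 q [-0.33 -0.05  1.7   0.    1.49 -0.46]
to start [ 12.3  -1.3 -36.2]
```

```bash
python3 - <<'E'
from h import *
for i in range(4):
    ctrl.get_image('wrist'); o=ctrl.get_obs(); print((o['tool_pos']*1000).round(2) if hasattr(o['tool_pos'],'round') else o['tool_pos'],o['contact_force'])
E
python3 rel.py
```

```text
[ 571.75 -115.8   204.28] [ 0.38613812  1.17864539 -0.37206165]
[ 571.84 -115.95  204.48] [ 1.14611877  0.47273152 -0.38364369]
[ 571.89 -116.05  204.54] [-0.10768439  0.20251455 -0.3321998 ]
[ 571.85 -116.12  204.45] [-0.18865484 -0.09784494 -0.19097385]
t 3.4167 toaster-frame mm [-106.5   27.1  204.4] F [-0.2 -0.1 -0.2] toolx yaw rel 89.78 q [-0.33 -0.05  1.7   0.    1.49 -0.46]
to start [ 12.9  -1.5 -35.6]
```

```bash
python3 -m creep '[[255,0,-1,3,0],[255,0,-1,5,0],[255,0,-1,5,0],[255,-2,-1,5,0],[255,-4,-1,5,0],[255,-6,-1,5,0],[255,-8,-1,5,0],[255,-8,-1,5,0],[255,-8,-1,5,0]]'; python3 rel.py
```

```text
t: 4.17
tool_pos: [0.5716, -0.1244, 0.1986]
tool_rot: [2.068, 2.365, 0.0]
contact_force: [-0.4, 0.1, 0.1]
opening: -0.0
t 4.1667 toaster-frame mm [-107.9   18.9  198.6] F [-0.4  0.1  0.1] toolx yaw rel 89.75 q [-0.34 -0.05  1.7   0.    1.49 -0.48]
to start [ 21.1  -0.2 -41.4]
```

```bash
python3 -m creep '[[255,-2,0,0,0],[255,-2,0,0,0]]'; python3 rel.py;python3 -m creep '[[255,-2,0,0,0],[255,-2,0,0,0]]'; python3 rel.py
```

```text
t: 4.33
tool_pos: [0.5719, -0.1265, 0.1986]
tool_rot: [2.068, 2.365, -0.0]
contact_force: [-1.0, -0.3, -0.8]
opening: -0.0002
t 4.3333 toaster-frame mm [-107.9   16.9  198.6] F [-1.  -0.2 -0.8] toolx yaw rel 89.76 q [-0.34 -0.04  1.7  -0.    1.49 -0.48]
to start [ 23.1  -0.2 -41.4]
t: 4.5
tool_pos: [0.5721, -0.1284, 0.1986]
tool_rot: [2.068, 2.365, -0.0]
contact_force: [-0.1, 0.3, 0.8]
opening: 0.0001
t 4.5 toaster-frame mm [-107.9   14.9  198.6] F [-0.1  0.3  0.8] toolx yaw rel 89.76 q [-0.35 -0.04  1.7  -0.    1.49 -0.48]
to start [ 25.1  -0.2 -41.4]
```

```bash
for i in 1 2 3; do python3 -m creep '[[255,-1.5,0,0,0],[255,-1.5,0,0,0]]'>/dev/null; python3 rel.py|head -1; done
```

```text
t 4.6667 toaster-frame mm [-107.9   13.4  198.6] F [-0.3  0.  -0.3] toolx yaw rel 89.76 q [-0.35 -0.04  1.7  -0.    1.49 -0.48]
t 4.8333 toaster-frame mm [-107.9   11.9  198.6] F [-0.3  0.2 -0.2] toolx yaw rel 89.76 q [-0.35 -0.04  1.7  -0.    1.49 -0.49]
t 5.0 toaster-frame mm [-107.9   10.4  198.6] F [-0.1 -0.3 -0.3] toolx yaw rel 89.76 q [-0.35 -0.04  1.69 -0.    1.49 -0.49]
```

Still no contact force, so I'll look.

```bash
python3 -c "
from h import *
shot('wrist','w2.png',(200,150,240,150),3.3)"
```

```text
(no output)
```

View pics/w2.png

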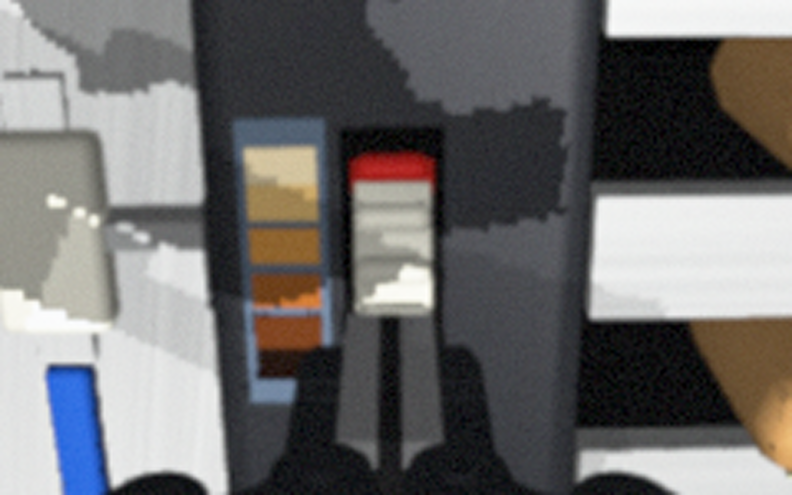

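```bash
python3 - <<'E'
from fit import *
c=ctrl.calibration('wrist')
def rel(w): d=w-np.array([p[0],p[1],0]); a,s=np.cos(p[2]),np.sin(p[2]); return np.round(1e3*np.array([a*d[0]+s*d[1],a*d[1]-s*d[0],w[2]]),1)
o,d=ray(c,(320,200)); print('cam',rel(o),'axis',d)
for uv in((390,315),(345,315),(437,315)): print(rel(atz(c,(200+uv[0]/3.3,150+uv[1]/3.3),.1986)))
for v in(152,180,205,232,262,300,): print(v,rel(atz(c,(318,150+v/3.3),.198)))
for y in(10.4,21.4,-.6): print(y,(proj(c,W(p,(-.108,y/1e3,.1986)))[0]-[200,150])*3.3)
E
```

```text
cam [-107.9   94.2  379.7] axis [ 0.05219443 -0.32877714 -0.94301776]
[-107.9   -2.   198.6]
[-117.    -1.9  198.6]
[-98.4  -2.  198.6]
152 [-108.    32.7  198. ]
180 [-108.   27.  198.]
205 [-108.    21.8  198. ]
232 [-108.   16.  198.]
262 [-108.     9.6  198. ]
300 [-108.     1.1  198. ]
10.4 [389.50388864 259.40251836]
21.4 [389.35584256 207.87343209]
-0.6 [389.64626964 309.02920311]
```

The fingertip looks narrower than the 22 mm pad: the pale tip meets the TCP row, about 228. I'll keep probing gently.

```bash
for i in 1 2 3; do python3 -m creep '[[255,-1.5,0,0,0],[255,-1.5,0,0,0]]'>/dev/null; python3 rel.py|head -1; done
```

```text
t 5.2167 toaster-frame mm [-107.9    8.9  198.6] F [-1.   0.2  0.4] toolx yaw rel 89.76 q [-0.36 -0.04  1.69 -0.    1.49 -0.49]
t 5.3833 toaster-frame mm [-107.9    7.4  198.6] F [-1.2  1.2  0.2] toolx yaw rel 89.76 q [-0.36 -0.04  1.69 -0.    1.49 -0.49]
t 5.55 toaster-frame mm [-108.     5.9  198.6] F [ 0.1 -0.   0.9] toolx yaw rel 89.76 q [-0.36 -0.03  1.69 -0.    1.49 -0.5 ]
```

```bash
for i in 1 2 3; do python3 -m creep '[[255,-1.5,0,0,0],[255,-1.5,0,0,0]]'>/dev/null; python3 rel.py|head -1; done
python3 -c "
from h import *
a=ctrl.get_image('wrist')[150:260,270:370]; b=ctrl.get_image('scene')[125:185,220:290]
s=ctrl.get_image('top')[165:215,370:420]
r=lambda i,w:cv2.resize(i,(w,500),interpolation=2)
cv2.imwrite('pics/w3.png',np.hstack([r(a,455),r(b,340)])[:,:,::-1])"
```

```text
t 5.7167 toaster-frame mm [-108.     4.4  198.6] F [-0.   0.3 -0.8] toolx yaw rel 89.76 q [-0.36 -0.03  1.69 -0.    1.49 -0.5 ]
t 5.8833 toaster-frame mm [-107.9    2.9  198.6] F [0.2 0.4 0.3] toolx yaw rel 89.76 q [-0.37 -0.03  1.69 -0.    1.49 -0.5 ]
t 6.05 toaster-frame mm [-108.     1.4  198.6] F [ 1.5  0.8 -0. ] toolx yaw rel 89.76 q [-0.37 -0.03  1.69 -0.    1.49 -0.5 ]
```

View pics/w3.png

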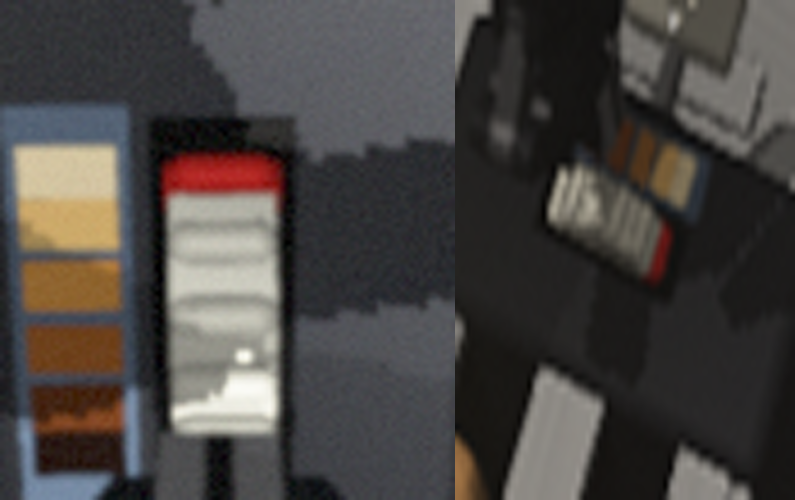

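The wheel is fully visible and untouched (red at wrist crop (222,172)). The visible finger ends sit at about row 245, short of the TCP projection, so I'll find the real tip height by touching the flat cap beside the wheel (+y side).

```bash
python3 -m creep '[[255,10,0,-6,0],[255,30,0,-6,0],[255,52,0,-6,0],[255,52,0,8,0],[255,52,0,12,0],[255,52,0,14,0],[255,52,0,14,0]]' >/dev/null; python3 rel.py|head -1; for i in 1 2 3 4; do python3 -m creep '[[255,0,0,1.5,0],[255,0,0,1.5,0]]'>/dev/null; python3 rel.py|head -1; done
```

```text
t 6.7833 toaster-frame mm [-108.4   53.5  183.4] F [-0.6 -1.  -0.1] toolx yaw rel 89.74 q [-0.29 -0.06  1.74 -0.    1.46 -0.42]
t 6.95 toaster-frame mm [-107.8   53.   183.1] F [ 0.2  0.  -0.2] toolx yaw rel 89.72 q [-0.29 -0.06  1.74 -0.    1.46 -0.42]
t 7.1167 toaster-frame mm [-107.7   53.3  181.6] F [ 0.9 -0.4 -0.2] toolx yaw rel 89.73 q [-0.29 -0.06  1.74 -0.    1.46 -0.42]
t 7.2833 toaster-frame mm [-107.8   53.6  179.9] F [-0.4 -0.1  0.5] toolx yaw rel 89.76 q [-0.29 -0.06  1.75 -0.    1.46 -0.42]
t 7.45 toaster-frame mm [-107.9   53.6  178.3] F [-0.4  0.3  0.1] toolx yaw rel 89.76 q [-0.29 -0.06  1.75 -0.    1.45 -0.42]
```

```bash
cat >> rel.py <<'E'
import sys; sys.exit(int(np.linalg.norm(F)>4))
E
python3 -m creep '[[255,0,0,2,0],[255,0,0,2,0]]'>/dev/null; python3 rel.py && python3 -m creep '[[255,0,0,2,0],[255,0,0,2,0]]'>/dev/null; python3 rel.py && python3 -m creep '[[255,0,0,2,0],[255,0,0,2,0]]'>/dev/null; python3 rel.py && python3 -m creep '[[255,0,0,2,0],[255,0,0,2,0]]'>/dev/null; python3 rel.py && python3 -m creep '[[255,0,0,2,0],[255,0,0,2,0]]'>/dev/null; python3 rel.py
python3 -c "
from h import *
shot('wrist','w4.png',(220,150,200,140),4)"
```

```text
t 7.6167 toaster-frame mm [-107.9   53.7  176.2] F [ 0.1 -0.9  0.2] toolx yaw rel 89.77 q [-0.29 -0.06  1.75 -0.    1.45 -0.42]
to start [-13.7  -0.  -63.8]
t 7.7833 toaster-frame mm [-107.9   53.7  174.2] F [ 0.8 -1.2 -0.3] toolx yaw rel 89.77 q [-0.29 -0.06  1.75 -0.    1.45 -0.42]
to start [-13.7  -0.1 -65.8]
t 7.95 toaster-frame mm [-107.9   53.7  172.2] F [ 0.1 -0.  -0.5] toolx yaw rel 89.77 q [-0.29 -0.05  1.75 -0.    1.44 -0.42]
to start [-13.7  -0.1 -67.8]
t 8.1167 toaster-frame mm [-107.9   53.7  170.2] F [ 0.1 -0.7  0.3] toolx yaw rel 89.77 q [-0.29 -0.05  1.76 -0.    1.44 -0.42]
to start [-13.7  -0.1 -69.8]
t 8.2833 toaster-frame mm [-107.9   53.7  168.2] F [ 0.6 -0.1 -0.4] toolx yaw rel 89.77 q [-0.29 -0.05  1.76 -0.    1.44 -0.42]
to start [-13.7  -0.  -71.8]
```

View pics/w4.png

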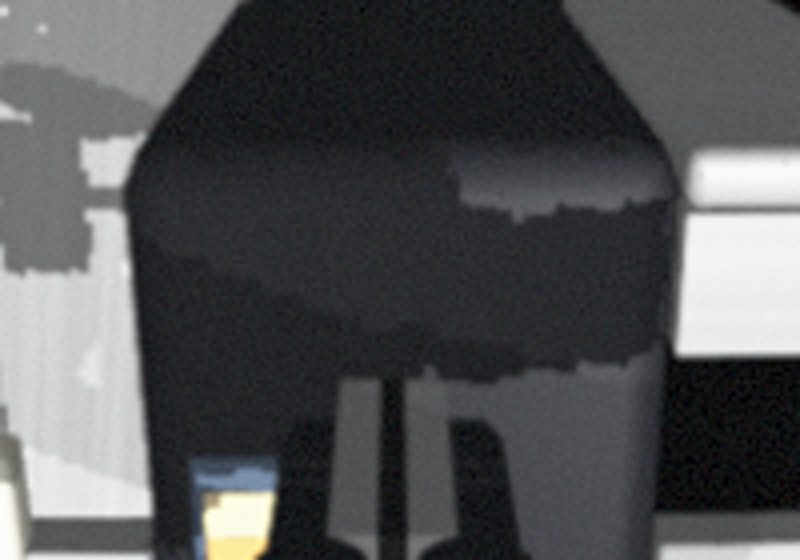

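```bash
sed -i 's/^w=W.*$//' rel.py; python3 -m creep '[[255,0,0,2,0],[255,0,0,4,0],[255,0,0,4,0]]'>/dev/null; python3 rel.py && python3 -m creep '[[255,0,0,2,0],[255,0,0,2,0]]'>/dev/null; python3 rel.py && python3 -m creep '[[255,0,0,2,0],[255,0,0,2,0]]'>/dev/null; python3 rel.py && python3 -m creep '[[255,0,0,2,0],[255,0,0,2,0]]'>/dev/null; python3 rel.py && python3 -m creep '[[255,0,0,2,0],[255,0,0,2,0]]'>/dev/null; python3 rel.py
```

```text
t 8.5833 toaster-frame mm [-108.    53.8  164. ] F [-0.7 -0.   0.4] toolx yaw rel 89.76 q [-0.29 -0.05  1.76  0.    1.43 -0.42]
t 8.75 toaster-frame mm [-108.    53.7  162.1] F [0.6 0.3 0.8] toolx yaw rel 89.77 q [-0.29 -0.05  1.76  0.    1.43 -0.42]
t 8.9167 toaster-frame mm [-107.9   53.7  160.2] F [-0.1 -0.3  0.5] toolx yaw rel 89.77 q [-0.29 -0.05  1.77 -0.    1.42 -0.42]
t 9.0833 toaster-frame mm [-107.9   53.7  158.2] F [ 0.2 -0.6  0.7] toolx yaw rel 89.77 q [-0.29 -0.04  1.77 -0.    1.42 -0.42]
t 9.25 toaster-frame mm [-107.9   53.7  156.2] F [-0.8 -0.  -0.7] toolx yaw rel 89.77 q [-0.29 -0.04  1.77 -0.    1.41 -0.42]
```

```bash
python3 - <<'E'
from fit import *
a=ctrl.get_image('scene')[70:210,190:330]; b=ctrl.get_image('top')[120:260,320:460]
r=lambda i:cv2.resize(np.clip(i.astype(float)*1.6,0,255).astype(np.uint8),(396,396),interpolation=2)
cv2.imwrite('pics/s5.png',np.hstack([r(a),r(b)])[:,:,::-1])
o=ctrl.get_obs()
for n,off in(('scene',(190,70)),('top',(320,120))):
    c=ctrl.calibration(n)
    for dz in(0,.024,.072): print(n,dz,((proj(c,np.array(o['tool_pos'])+[0,0,dz])[0]-off)*396/140).round())
E
```

```text
scene 0 [243. 271.]
scene 0.024 [240. 257.]
scene 0.072 [235. 227.]
top 0 [138. 189.]
top 0.024 [141. 186.]
top 0.072 [147. 180.]
```

View pics/s5.png

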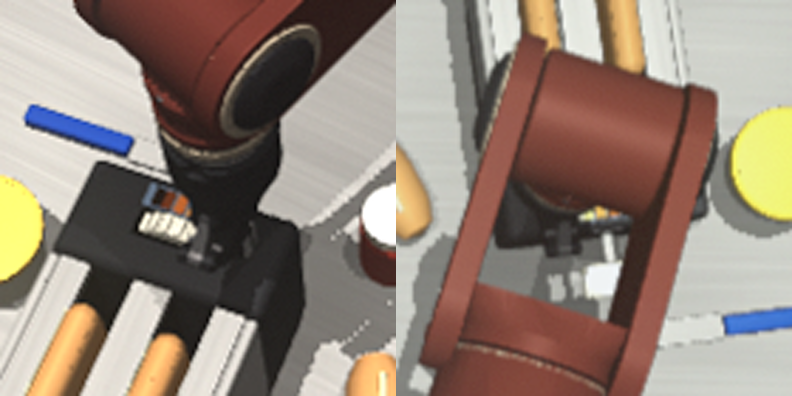

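The scene view shows the gripper vertical over the cap, but the dark tip can't be made out. The wrist rays put the finger ends 23–44 mm behind the nominal TCP, so I'll go on down until I feel the cap.

```bash
C(){ python3 rel.py; }; python3 -m creep '[[255,0,0,2,0],[255,0,0,2,0]]'>/dev/null; C && python3 -m creep '[[255,0,0,2,0],[255,0,0,2,0]]'>/dev/null; C && python3 -m creep '[[255,0,0,2,0],[255,0,0,2,0]]'>/dev/null; C && python3 -m creep '[[255,0,0,2,0],[255,0,0,2,0]]'>/dev/null; C && python3 -m creep '[[255,0,0,2,0],[255,0,0,2,0]]'>/dev/null; C && python3 -m creep '[[255,0,0,2,0],[255,0,0,2,0]]'>/dev/null; C && python3 -m creep '[[255,0,0,2,0],[255,0,0,2,0]]'>/dev/null; C
```

```text
t 9.5167 toaster-frame mm [-107.9   53.7  154.3] F [-0.8 -0.6  0.6] toolx yaw rel 89.76 q [-0.29 -0.04  1.77 -0.    1.41 -0.42]
t 9.6833 toaster-frame mm [-107.9   53.7  152.2] F [ 0.4  0.5 -0.5] toolx yaw rel 89.77 q [-0.29 -0.04  1.77 -0.    1.41 -0.42]
t 9.85 toaster-frame mm [-108.    53.7  150.1] F [ 0.5 -0.2 -0. ] toolx yaw rel 89.77 q [-0.29 -0.04  1.78 -0.    1.4  -0.42]
t 10.0167 toaster-frame mm [-107.9   53.7  148.2] F [-0.1 -0.  -0.4] toolx yaw rel 89.77 q [-0.29 -0.04  1.78 -0.    1.4  -0.42]
t 10.1833 toaster-frame mm [-108.    53.7  146.1] F [-1.1 -0.3 -0.4] toolx yaw rel 89.77 q [-0.29 -0.04  1.78 -0.    1.4  -0.42]
t 10.35 toaster-frame mm [-107.9   53.7  144.2] F [ 0.3 -0.4 -0.3] toolx yaw rel 89.76 q [-0.29 -0.03  1.78 -0.    1.39 -0.42]
t 10.5167 toaster-frame mm [-108.    53.7  142.2] F [-0.5  0.5  0.6] toolx yaw rel 89.77 q [-0.29 -0.03  1.78 -0.    1.39 -0.42]
```

```bash
python3 - <<'E'
from fit import *
im=ctrl.get_image('wrist'); c=ctrl.calibration('wrist')
print(ctrl.get_obs()['opening'])
for P in((-.15,.06,.18),(-.064,.06,.18),(-.15,.085,.18),(-.064,.085,.18),(-.108,.054,.18)): print(P,proj(c,W(p,P))[0].round(1))
v=cv2.convertScaleAbs(im,alpha=1.8,beta=20)
for P in((-.15,.06,.18),(-.064,.06,.18),(-.15,.085,.18),(-.064,.085,.18)):
    u=tuple(int(x) for x in proj(c,W(p,P))[0].round()); cv2.circle(v,u,2,(0,255,0),-1)
u=tuple(int(x) for x in proj(c,ctrl.get_obs()['tool_pos'])[0].round()); cv2.circle(v,u,3,(255,0,255),-1)
cv2.imwrite('pics/w6.png',v[:,:,::-1])
E
```

```text
-0.0001354894970737025
(-0.15, 0.06, 0.18) [239.1 247.5]
(-0.064, 0.06, 0.18) [400.7 247.1]
(-0.15, 0.085, 0.18) [234.7 203.4]
(-0.064, 0.085, 0.18) [405.1 203. ]
(-0.108, 0.054, 0.18) [318.  257.4]
```

View pics/w6.png

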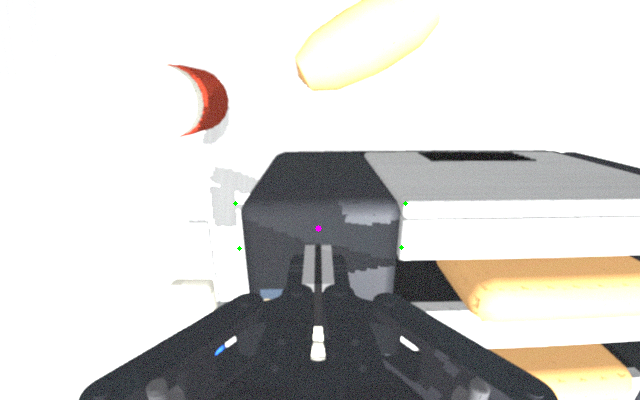

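The cap edges match the projection apart from the rounded corners (row 203 agrees), so the camera pose is sound. The finger ends at (318,245) should be a few mm above the cap, so I'll continue carefully.

```bash
C(){ python3 rel.py; }; python3 -m creep '[[255,0,0,1,0],[255,0,0,2,0],[255,0,0,2,0]]'>/dev/null; C && python3 -m creep '[[255,0,0,1,0],[255,0,0,1,0]]'>/dev/null; C && python3 -m creep '[[255,0,0,1,0],[255,0,0,1,0]]'>/dev/null; C && python3 -m creep '[[255,0,0,1,0],[255,0,0,1,0]]'>/dev/null; C && python3 -m creep '[[255,0,0,1,0],[255,0,0,1,0]]'>/dev/null; C && python3 -m creep '[[255,0,0,1,0],[255,0,0,1,0]]'>/dev/null; C && python3 -m creep '[[255,0,0,1,0],[255,0,0,1,0]]'>/dev/null; C && python3 -m creep '[[255,0,0,1,0],[255,0,0,1,0]]'>/dev/null; C
```

```text
t 10.8167 toaster-frame mm [-107.5   53.6  141.4] F [-0.9  0.7  3.5] toolx yaw rel 89.77 q [-0.29 -0.03  1.78  0.    1.39 -0.42]
t 10.9833 toaster-frame mm [-107.5   53.5  141.4] F [-3.8  1.1  7. ] toolx yaw rel 89.77 q [-0.29 -0.03  1.78 -0.    1.39 -0.42]
t 10.9833 toaster-frame mm [-107.5   53.5  141.4] F [-3.8  1.1  7. ] toolx yaw rel 89.77 q [-0.29 -0.03  1.78 -0.    1.39 -0.42]
t 10.9833 toaster-frame mm [-107.5   53.5  141.4] F [-3.8  1.1  7. ] toolx yaw rel 89.77 q [-0.29 -0.03  1.78 -0.    1.39 -0.42]
t 10.9833 toaster-frame mm [-107.5   53.5  141.4] F [-3.8  1.1  7. ] toolx yaw rel 89.77 q [-0.29 -0.03  1.78 -0.    1.39 -0.42]
t 10.9833 toaster-frame mm [-107.5   53.5  141.4] F [-3.8  1.1  7. ] toolx yaw rel 89.77 q [-0.29 -0.03  1.78 -0.    1.39 -0.42]
t 10.9833 toaster-frame mm [-107.5   53.5  141.4] F [-3.8  1.1  7. ] toolx yaw rel 89.77 q [-0.29 -0.03  1.78 -0.    1.39 -0.42]
t 10.9833 toaster-frame mm [-107.5   53.5  141.4] F [-3.8  1.1  7. ] toolx yaw rel 89.77 q [-0.29 -0.03  1.78 -0.    1.39 -0.42]
```

Contact: TCP z 141.4 puts the fingertip on the cap at 180, so the real tip is 38.5 mm behind the TCP. Now I set up at tip z ≈ 199 beside the rib.

```bash
python3 -m creep '[[255,0,0,-15,0],[255,0,0,-28,0],[255,-14,0,-28,0],[255,-24,0,-28,0],[255,-26,0,-24,0],[255,-26,0,-21,0],[255,-26,0,-21,0],[255,-26,0,-21,0],[255,-26,0,-21,0]]'>/dev/null; python3 rel.py
```

```text
t 11.7333 toaster-frame mm [-108.2   28.   159.9] F [ 0.6 -0.4 -0.3] toolx yaw rel 89.78 q [-0.33 -0.03  1.75  0.    1.42 -0.46]
```

```bash
C(){ python3 rel.py; }; python3 -m creep '[[255,-3,0,0,0],[255,-5,0,0,0],[255,-5,0,0,0]]'>/dev/null; C && python3 -m creep '[[255,-2,0,0,0],[255,-2,0,0,0]]'>/dev/null; C && python3 -m creep '[[255,-2,0,0,0],[255,-2,0,0,0]]'>/dev/null; C && python3 -m creep '[[255,-2,0,0,0],[255,-2,0,0,0]]'>/dev/null; C && python3 -m creep '[[255,-2,0,0,0],[255,-2,0,0,0]]'>/dev/null; C && python3 -m creep '[[255,-2,0,0,0],[255,-2,0,0,0]]'>/dev/null; C
```

```text
t 11.9833 toaster-frame mm [-107.8   22.3  160.8] F [-0.5 -0.2  0.1] toolx yaw rel 89.76 q [-0.34 -0.02  1.74 -0.    1.42 -0.47]
t 12.15 toaster-frame mm [-107.8   20.3  160.7] F [ 0.1 -0.3  0.4] toolx yaw rel 89.76 q [-0.34 -0.02  1.74 -0.    1.42 -0.47]
t 12.3167 toaster-frame mm [-107.9   18.3  160.7] F [-0.2  0.3 -0.3] toolx yaw rel 89.76 q [-0.34 -0.02  1.74 -0.    1.42 -0.48]
t 12.4833 toaster-frame mm [-107.9   16.3  160.6] F [-0.7 -0.9 -0.7] toolx yaw rel 89.76 q [-0.35 -0.02  1.74 -0.    1.42 -0.48]
t 12.65 toaster-frame mm [-107.9   14.3  160.6] F [0.  0.5 1.1] toolx yaw rel 89.75 q [-0.35 -0.02  1.74 -0.    1.42 -0.48]
t 12.8167 toaster-frame mm [-107.9   12.3  160.6] F [-0.2  0.6  0. ] toolx yaw rel 89.76 q [-0.35 -0.01  1.74 -0.    1.42 -0.49]
```

```bash
C(){ python3 rel.py; }; python3 -m creep '[[255,0,0,1.5,0],[255,0,0,1.5,0]]'>/dev/null; C && python3 -m creep '[[255,-2,0,0,0],[255,-2,0,0,0]]'>/dev/null; C && python3 -m creep '[[255,-2,0,0,0],[255,-2,0,0,0]]'>/dev/null; C && python3 -m creep '[[255,-2,0,0,0],[255,-2,0,0,0]]'>/dev/null; C && python3 -m creep '[[255,-2,0,0,0],[255,-2,0,0,0]]'>/dev/null; C
```

```text
t 12.9833 toaster-frame mm [-108.1   12.7  158.8] F [-0.   0.  -0.7] toolx yaw rel 89.76 q [-0.35 -0.01  1.74  0.    1.42 -0.49]
t 13.15 toaster-frame mm [-108.    10.4  159. ] F [0.7 0.1 1.3] toolx yaw rel 89.76 q [-0.35 -0.01  1.74 -0.    1.42 -0.49]
t 13.3167 toaster-frame mm [-107.9    8.3  159.2] F [-0.3 -0.3 -0.2] toolx yaw rel 89.76 q [-0.36 -0.01  1.73 -0.    1.42 -0.49]
t 13.4833 toaster-frame mm [-107.9    6.3  159.2] F [ 0.4  1.3 -0.2] toolx yaw rel 89.75 q [-0.36 -0.01  1.73 -0.    1.42 -0.49]
t 13.65 toaster-frame mm [-107.9    4.3  159.2] F [ 0.1  0.3 -0.5] toolx yaw rel 89.75 q [-0.36 -0.01  1.73 -0.    1.42 -0.5 ]
```

```bash
cat > red.py <<'E'
from fit import *
def red(n='wrist',save=None):
    im=ctrl.get_image(n); c=ctrl.calibration(n)
    u0,v0=proj(c,W(p,(-.108,0,.19)))[0].astype(int)
    hsv=cv2.cvtColor(im,cv2.COLOR_RGB2HSV)
    m=((hsv[...,0]<6)|(hsv[...,0]>174))&(hsv[...,1]>170)&(hsv[...,2]>60)
    k=np.zeros_like(m); k[max(v0-60,0):v0+60,max(u0-25,0):u0+25]=1; m&=k
    ys,xs=np.nonzero(m)
    if save: cv2.imwrite('pics/'+save,cv2.resize(im[170:270,240:400],None,fx=5,fy=5,interpolation=2)[:,:,::-1])
    if len(xs)<8: print('no red',len(xs)); return
    # match against projections of the rib at each click
    d=[]
    for k in range(-1,8):
        a=np.radians(50-20*k); d.append(np.hypot(*(proj(c,W(p,(-.108,.037*np.sin(a),.163+.037*np.cos(a))))[0]-[xs.mean(),ys.mean()])))
    print(n,'red n',len(xs),xs.mean().round(1),ys.mean().round(1),'dist to click -1..7',np.round(d,1))
import sys
if __name__=='__main__': red('wrist',sys.argv[1] if len(sys.argv)>1 else None); red('scene'); red('top')
E
python3 red.py w7.png
```

```text
wrist red n 303 318.3 213.4 dist to click -1..7 [21.3  3.7 19.4 43.8 64.6 78.3 83.5 80.9 72.2]
scene red n 12 262.2 155.0 dist to click -1..7 [ 6.1  1.4  4.4 10.6 16.5 21.4 24.8 26.3 25.9]
no red 0
```

View pics/w7.png

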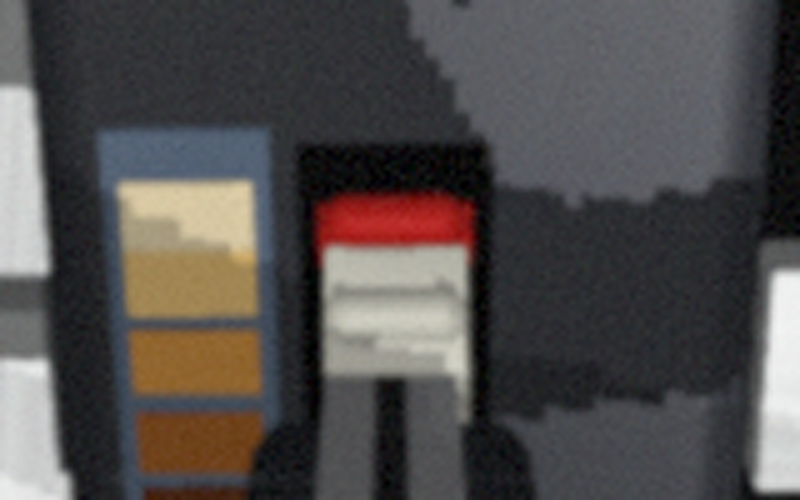

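Wheel still at 0 (red at (318,213), second rib at row 232, finger ends at row 245). The tip was passing above the ribs, so I'll back off, go 4 mm lower and push again.

```bash
C(){ python3 rel.py; }; python3 -m creep '[[255,12,0,-2,0],[255,22,0,-2,0],[255,22,0,2,0],[255,22,0,4,0],[255,22,0,4,0],[255,22,0,4,0]]'>/dev/null; C && python3 -m creep '[[255,-3,0,0,0],[255,-3,0,0,0]]'>/dev/null; C && python3 -m creep '[[255,-3,0,0,0],[255,-3,0,0,0]]'>/dev/null; C && python3 -m creep '[[255,-2,0,0,0],[255,-2,0,0,0]]'>/dev/null; C && python3 -m creep '[[255,-2,0,0,0],[255,-2,0,0,0]]'>/dev/null; C && python3 -m creep '[[255,-2,0,0,0],[255,-2,0,0,0]]'>/dev/null; C && python3 -m creep '[[255,-2,0,0,0],[255,-2,0,0,0]]'>/dev/null; C && python3 -m creep '[[255,-2,0,0,0],[255,-2,0,0,0]]'>/dev/null; C
```

```text
t 14.3 toaster-frame mm [-108.1   26.8  154.7] F [ 0.6 -0.1  0.5] toolx yaw rel 89.78 q [-0.33 -0.02  1.75 -0.    1.41 -0.46]
t 14.4667 toaster-frame mm [-107.8   23.   155.2] F [ 0.3 -0.1  0.1] toolx yaw rel 89.74 q [-0.34 -0.02  1.75 -0.    1.41 -0.47]
t 14.6333 toaster-frame mm [-107.9   19.9  155.2] F [ 1.  -0.5  0. ] toolx yaw rel 89.73 q [-0.34 -0.02  1.75 -0.    1.41 -0.47]
t 14.8 toaster-frame mm [-107.9   18.3  155.2] F [-0.2  0.9 -1.1] toolx yaw rel 89.74 q [-0.34 -0.02  1.75  0.    1.41 -0.48]
t 14.9667 toaster-frame mm [-107.8   17.3  155.3] F [-0.   3.5  0.3] toolx yaw rel 89.77 q [-0.34 -0.01  1.74  0.    1.41 -0.48]
t 15.1333 toaster-frame mm [-107.7   14.5  155.8] F [-1.   1.5  3.1] toolx yaw rel 89.78 q [-0.35 -0.01  1.74 -0.    1.41 -0.48]
t 15.3 toaster-frame mm [-107.6   11.9  156.5] F [-2.4  0.1  6. ] toolx yaw rel 89.77 q [-0.35 -0.01  1.74 -0.    1.41 -0.49]
t 15.3 toaster-frame mm [-107.6   11.9  156.5] F [-2.4  0.1  6. ] toolx yaw rel 89.77 q [-0.35 -0.01  1.74 -0.    1.41 -0.49]
```

```bash
python3 red.py; python3 -m creep '[[255,0,0,-6,0],[255,4,0,-12,0],[255,12,0,-12,0],[255,12,0,-12,0]]'>/dev/null; python3 rel.py; python3 red.py
```

```text
wrist red n 282 318.2 239.0 dist to click -1..7 [33.4 15.   8.5 32.8 53.2 66.1 70.4 67.  57.5]
no red 7
no red 0
t 15.7833 toaster-frame mm [-107.5   25.6  167.5] F [ 0.1 -0.1  0.1] toolx yaw rel 89.81 q [-0.33 -0.03  1.74  0.    1.43 -0.47]
no red 5
no red 3
no red 0
```

```bash
python3 -m creep '[[255,25,0,0,0],[255,35,0,0,0],[255,35,0,0,0]]'>/dev/null; python3 rel.py; python3 red.py
```

```text
t 16.1833 toaster-frame mm [-107.9   61.2  166.7] F [ 0.  -0.2 -0.9] toolx yaw rel 89.9 q [-0.28 -0.06  1.76  0.    1.43 -0.41]
no red 0
no red 1
no red 0
```

```bash
python3 -m creep '[[255,0,0,-18,0],[255,-30,0,-18,0],[255,-60,0,-18,0],[255,-85,0,-18,0],[255,-91,0,-18,0],[255,-91,0,-18,0]]'>/dev/null; python3 rel.py; python3 red.py
```

```text
t 16.8333 toaster-frame mm [-108.5  -33.5  184.9] F [ 0.4  0.7 -1.2] toolx yaw rel 89.58 q [-0.42  0.01  1.67 -0.    1.46 -0.55]
wrist red n 228 318.9 147.8 dist to click -1..7 [25.5 12.5  6.9 29.4 50.8 67.2 76.5 78.5 74.1]
scene red n 11 259.8 153.1 dist to click -1..7 [ 9.1  4.5  1.3  7.5 13.5 18.5 21.9 23.5 23.3]
no red 5
```

```bash
cat > ang.py <<'E'
from fit import *
def ang(n):
    im=ctrl.get_image(n); c=ctrl.calibration(n)
    u0,v0=proj(c,W(p,(-.108,0,.19)))[0].astype(int)
    hsv=cv2.cvtColor(im,cv2.COLOR_RGB2HSV)
    m=((hsv[...,0]<6)|(hsv[...,0]>174))&(hsv[...,1]>170)&(hsv[...,2]>60)
    k=np.zeros_like(m); k[max(v0-60,0):v0+60,max(u0-25,0):u0+25]=1; ys,xs=np.nonzero(m&k)
    if len(xs)<8: return print(n,'no red')
    cam=ray(c,(320,200))[0]; best=[]
    for a in np.radians(np.arange(-75,76,1.)):
        C=W(p,(-.108,.035*np.sin(a),.163+.035*np.cos(a)))
        q=proj(c,C)[0]; best.append((np.hypot(*(q-[xs.mean(),ys.mean()])),50-np.degrees(a)))
    b=min(best); print(n,len(xs),ys.min(),ys.max(),'clicks %.2f resid %.1f px'%(b[1]/20,b[0]))
if __name__=='__main__':
    ang('wrist');ang('wrist');ang('scene');ang('top')
E
python3 ang.py; python3 rel.py
python3 -c "
from h import *
a=ctrl.get_image('wrist')[90:240,270:370]; np.save('w8.npy',a)
print([tuple(a[r,48]) for r in range(30,110,3)])"
```

```text
wrist 213 149 158 clicks 0.70 resid 0.4 px
wrist 215 150 159 clicks 0.75 resid 0.3 px
scene 12 150 157 clicks 0.75 resid 0.2 px
top no red
t 17.1833 toaster-frame mm [-108.   -30.4  185.2] F [ 0.8 -0.4  0.4] toolx yaw rel 89.84 q [-0.41  0.01  1.67  0.    1.46 -0.55]
[(np.uint8(53), np.uint8(53), np.uint8(57)), (np.uint8(53), np.uint8(51), np.uint8(54)), (np.uint8(46), np.uint8(46), np.uint8(49)), (np.uint8(49), np.uint8(53), np.uint8(54)), (np.uint8(21), np.uint8(16), np.uint8(23)), (np.uint8(119), np.uint8(119), np.uint8(113)), (np.uint8(191), np.uint8(191), np.uint8(178)), (np.uint8(186), np.uint8(186), np.uint8(173)), (np.uint8(158), np.uint8(155), np.uint8(146)), (np.uint8(169), np.uint8(166), np.uint8(157)), (np.uint8(146), np.uint8(24), np.uint8(23)), (np.uint8(185), np.uint8(44), np.uint8(44)), (np.uint8(157), np.uint8(26), np.uint8(24)), (np.uint8(199), np.uint8(184), np.uint8(172)), (np.uint8(236), np.uint8(236), np.uint8(227)), (np.uint8(236), np.uint8(237), np.uint8(232)), (np.uint8(174), np.uint8(171), np.uint8(159)), (np.uint8(201), np.uint8(200), np.uint8(188)), (np.uint8(176), np.uint8(173), np.uint8(162)), (np.uint8(198), np.uint8(195), np.uint8(184)), (np.uint8(201), np.uint8(199), np.uint8(186)), (np.uint8(176), np.uint8(175), np.uint8(162)), (np.uint8(162), np.uint8(162), np.uint8(151)), (np.uint8(198), np.uint8(197), np.uint8(185)), (np.uint8(179), np.uint8(179), np.uint8(167)), (np.uint8(182), np.uint8(181), np.uint8(170)), (np.uint8(180), np.uint8(182), np.uint8(168))]
```

```bash
python3 - <<'E'
from fit import *
c=ctrl.calibration('wrist'); o=ctrl.get_obs(); R=np.array(c['R']); t0=np.array(c['t'])
def est(T,uv):
    d=W(p,np.array(T)/1e3)-np.array(o['tool_pos']); c2=dict(c,t=t0-R@d)
    b=min((np.hypot(*(proj(c2,W(p,(-.108,.035*np.sin(a),.163+.035*np.cos(a))))[0]-uv)),(50-np.degrees(a))/20) for a in np.radians(np.arange(-70,80,1.))); return b
print('w7',est((-107.9,4.3,159.2),(318.3,213.4)))
print('w1',est((-107.3,40.8,238.1),(318,219.6)))
print('jam',est((-107.6,11.9,156.5),(318.2,239.0)))
E
```

```text
w7 (np.float64(0.38464099517836636), np.float64(0.09999999999999964))
w1 (np.float64(0.8008434745814597), np.float64(0.2))
jam (np.float64(0.7722215964612051), np.float64(0.6))
```

Readings suggest the wheel hung just past half-way. The tip offset must be about 44 mm, given contact at 155 and none at 159. I'll push the lower rib (30° side) on a rising path so that the following rib can't foul the tip.

```bash
python3 -m creep '[[255,30,0,0,0],[255,60,0,0,0],[255,60,0,15,0],[255,60,0,28,0],[255,60,0,33,0],[255,60,0,33,0],[255,57,0,33,0],[255,54,0,33,0],[255,52,0,32.5,0],[255,49,0,32,0],[255,48,0,32,0],[255,48,0,32,0]]'; python3 rel.py
python3 -m creep '[[255,0,0,-15,0],[255,0,0,-32,0],[255,-30,0,-32,0],[255,-50,0,-32,0],[255,-50,0,-32,0],[255,-50,0,-32,0]]'; python3 ang.py
```

```text
t: 18.23
tool_pos: [0.5724, -0.1286, 0.1571]
tool_rot: [2.067, 2.362, -0.002]
contact_force: [-7.0, 0.4, 14.2]
opening: 0.0001
t 18.2333 toaster-frame mm [-107.7   14.7  157.1] F [-6.9  1.4 14.2] toolx yaw rel 89.71 q [-0.35 -0.01  1.74 -0.    1.41 -0.48]
t: 18.73
tool_pos: [0.5783, -0.1776, 0.1846]
tool_rot: [-2.07, -2.362, 0.0]
contact_force: [-0.6, 0.6, -1.2]
opening: 0.0004
wrist 216 168 175 clicks 1.85 resid 0.1 px
wrist 221 169 176 clicks 1.90 resid 0.5 px
scene 13 147 154 clicks 1.95 resid 0.4 px
top no red
```

```bash
python3 rel.py; python3 -m creep '[[255,30,0,0,0],[255,60,0,0,0],[255,72,0,10,0],[255,72,0,20,0],[255,72,0,30,0],[255,72,0,36,0],[255,72,0,36,0],[255,72,0,36,0]]'>/dev/null; python3 rel.py
```

```text
t 18.9333 toaster-frame mm [-108.3  -32.8  184.7] F [-0.3  0.5  0.3] toolx yaw rel 89.79 q [-0.42  0.01  1.67  0.    1.46 -0.55]
t 19.6 toaster-frame mm [-108.4   37.9  148. ] F [-0.9 -0.6  0.2] toolx yaw rel 89.7 q [-0.31 -0.03  1.77 -0.    1.4  -0.45]
```

```bash
python3 -m creep '[[255,-4,0,0,0],[255,-7,0,0,0],[255,-9.5,0,0,0],[255,-12,0,-1.5,0],[255,-15,0,-3,0],[255,-17.5,0,-4.5,0],[255,-19,0,-5.5,0],[255,-19,0,-5.5,0],[255,-19,0,-5.5,0]]'>/dev/null; python3 rel.py
python3 -m creep '[[255,1,0,-12,0],[255,1,0,-30,0],[255,-28,0,-32,0],[255,-52,0,-32,0],[255,-52,0,-32,0],[255,-52,0,-32,0]]'>/dev/null; python3 ang.py; python3 rel.py
```

```text
t 20.35 toaster-frame mm [-107.9   19.2  154.6] F [-0.1 -0.3  0.2] toolx yaw rel 89.74 q [-0.34 -0.02  1.75 -0.    1.41 -0.47]
wrist 210 186 193 clicks 2.70 resid 0.6 px
wrist 219 188 195 clicks 2.75 resid 0.9 px
scene 12 146 152 clicks 2.85 resid 0.4 px
top no red
t 21.05 toaster-frame mm [-108.1  -31.5  186.6] F [-0.6  0.8 -0.4] toolx yaw rel 89.82 q [-0.42  0.01  1.67  0.    1.47 -0.55]
```

The push was clean, with no residual force; the reading is ≈2.8, i.e. click 3. I'll repeat the same push once.

```bash
python3 -m creep '[[255,30,0,0,0],[255,60,0,0,0],[255,71,0,10,0],[255,71,0,20,0],[255,71,0,30,0],[255,71,0,38,0],[255,71,0,38,0],[255,71,0,38,0]]'>/dev/null; python3 rel.py
```

```text
t 21.7167 toaster-frame mm [-108.6   38.   147.2] F [ 0.6 -0.2  1.2] toolx yaw rel 89.7 q [-0.31 -0.02  1.77 -0.    1.4  -0.45]
```

```bash
python3 -m creep '[[255,-4,0,-0.5,0],[255,-7,0,-0.5,0],[255,-9.5,0,-0.5,0],[255,-12,0,-2,0],[255,-15,0,-3.5,0],[255,-17.5,0,-5,0],[255,-19,0,-6,0],[255,-19,0,-6,0],[255,-19,0,-6,0]]'>/dev/null; python3 rel.py
python3 -m creep '[[255,1,0,-12,0],[255,1,0,-30,0],[255,-28,0,-32,0],[255,-62,0,-32,0],[255,-62,0,-32,0],[255,-62,0,-32,0]]'>/dev/null; python3 ang.py; python3 rel.py
python3 -c "
from h import *
a=ctrl.get_image('wrist'); 
cv2.imwrite('pics/w9.png',cv2.resize(a[110:270,190:400],None,fx=3.8,fy=3.6,interpolation=2)[:,:,::-1])"
```

```text
t 22.4667 toaster-frame mm [-107.9   19.2  154.7] F [-0.5 -0.  -0.2] toolx yaw rel 89.74 q [-0.34 -0.02  1.75 -0.    1.41 -0.47]
wrist 192 184 191 clicks 3.50 resid 0.9 px
wrist 191 185 193 clicks 3.55 resid 0.6 px
scene 12 145 152 clicks 3.70 resid 0.7 px
top no red
t 23.1667 toaster-frame mm [-108.1  -41.4  186.6] F [-0.  -0.9  0.6] toolx yaw rel 89.82 q [-0.43  0.02  1.66  0.    1.47 -0.57]
```

View pics/w9.png

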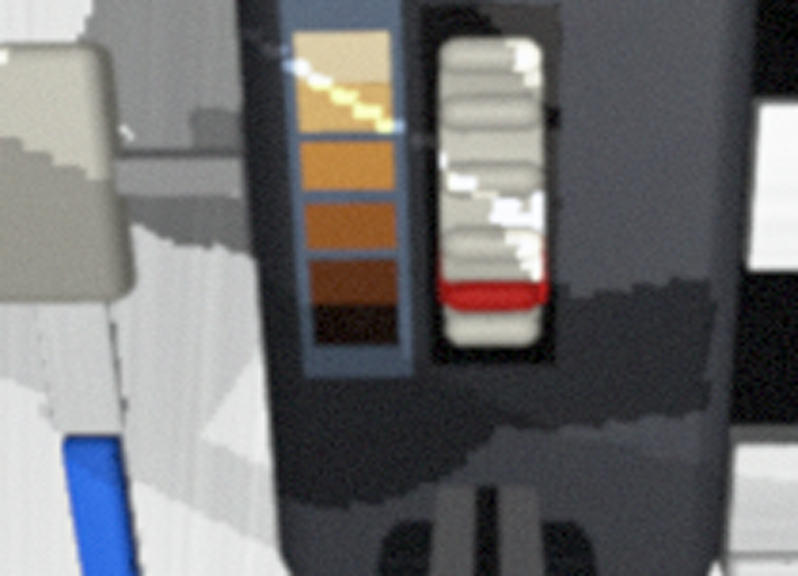

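The picture shows the red rib fifth of six at (490,293), beside the fifth patch (355,285), with the ribs symmetric about the top: clicked in at 4 clicks. Now to the lever, turning the tool 90° so the wide side of the gripper stays clear of the end face.

```bash
python3 -m creep '[[255,0,-10,0,-0.12],[255,0,-30,0,-0.24],[255,10,-55,0,-0.36],[255,20,-75,0,-0.48],[255,35,-89,0,-0.6],[255,41,-89,0,-0.72],[255,41,-89,0,-0.84],[255,41,-89,0,-0.96],[255,41,-89,0,-1.08],[255,41,-89,0,-1.2],[255,41,-89,0,-1.32],[255,41,-89,0,-1.44]]'>/dev/null; python3 -m creep '[[255,0,0,20,-0.11],[255,0,0,40,-0.13],[255,0,0,50,-0.13],[255,0,0,50,-0.13],[255,0,0,50,-0.13]]'>/dev/null;python3 rel.py
```

```text
t 24.6333 toaster-frame mm [-197.3   -0.4  136.3] F [-0.5 -0.6  0.4] toolx yaw rel -180.28 q [-0.46 -0.18  1.93 -0.    1.39 -2.16]
```

```bash
python3 -m creep '[[255,0,0,5,0],[255,0,0,10,0],[255,0,0,15,0],[255,0,0,20,0],[255,0,0,20,0]]'>/dev/null; python3 rel.py; python3 -m creep '[[255,0,0,5,0],[255,0,0,10,0],[255,0,0,14,0],[255,0,0,14,0]]'>/dev/null; python3 rel.py; python3 -c "
from fit import *
for d in ctrl.boxes_of('wrist','lever_top')[:2]: print(d)"
```

```text
t 25.05 toaster-frame mm [-197.    -1.1  116.1] F [ 0.5 -1.   1.2] toolx yaw rel -180.29 q [-0.46 -0.16  1.95 -0.    1.35 -2.16]
t 25.3833 toaster-frame mm [-197.2   -1.   101.7] F [ 1.1 -0.6  2. ] toolx yaw rel -180.28 q [-0.46 -0.15  1.96 -0.    1.33 -2.16]
{'rect': [176.8, 86.0, 463.2, 155.7], 'conf': 0.74}
```

```bash
C(){ python3 rel.py; }; python3 -m creep '[[255,0,0,4,0],[255,0,0,8,0],[255,0,0,8,0]]'>/dev/null; C ; python3 -m creep '[[255,0,0,3,0],[255,0,0,3,0]]'>/dev/null; C ; python3 -m creep '[[255,0,0,3,0],[255,0,0,3,0]]'>/dev/null; C;  python3 -m creep '[[255,0,0,3,0],[255,0,0,3,0]]'>/dev/null; C
```

```text
t 25.6833 toaster-frame mm [-197.    -1.1   94.4] F [-0.6  0.9  2.4] toolx yaw rel -180.28 q [-0.46 -0.14  1.97 -0.    1.31 -2.16]
t 25.85 toaster-frame mm [-197.6   -0.6   90.7] F [0.3 0.2 0.9] toolx yaw rel -180.28 q [-0.46 -0.14  1.97  0.    1.31 -2.16]
t 26.0167 toaster-frame mm [-197.3   -0.8   87.7] F [-0.  -0.4 -0. ] toolx yaw rel -180.28 q [-0.46 -0.13  1.98 -0.    1.3  -2.16]
t 26.1833 toaster-frame mm [-197.1   -1.    87.2] F [-5.5  2.9 11.4] toolx yaw rel -180.27 q [-0.46 -0.13  1.97 -0.    1.3  -2.16]
```

```bash
C(){ python3 rel.py; }; python3 -m creep '[[255,0,0,2,0],[255,0,0,2,0],[255,0,0,2,0]]'>/dev/null; C ; python3 -m creep '[[255,0,0,2,0],[255,0,0,2,0],[255,0,0,2,0]]'>/dev/null; C
```

```text
t 26.4333 toaster-frame mm [-197.1   -1.    87.1] F [-9.   5.1 19.3] toolx yaw rel -180.26 q [-0.46 -0.13  1.97 -0.    1.3  -2.16]
t 26.6833 toaster-frame mm [-197.1   -1.1   87. ] F [-14.5   8.1  29.3] toolx yaw rel -180.25 q [-0.46 -0.13  1.97 -0.    1.3  -2.16]
```

```bash
python3 -m creep '[[255,0,0,-15,0],[255,0,0,-40,0],[255,0,0,-75,0],[255,0,0,-110,0],[255,0,0,-110,0]]'>/dev/null; python3 rel.py; python3 -m creep '[[255,40,40,-20,0],[255,80,80,-20,0],[255,110,110,-20,0],[255,110,140,-20,0],[255,110,170,-20,0],[255,110,200,-20,0],[255,110,200,-20,0]]'>/dev/null; python3 rel.py
python3 - <<'E'
from fit import *
for n in('scene','top'):
    c=ctrl.calibration(n); im=ctrl.get_image(n)
    print(n,'tab up',proj(c,W(p,(-.19,0,.166)))[0].round(1),'down',proj(c,W(p,(-.19,0,.126)))[0].round(1))
    hsv=cv2.cvtColor(im,cv2.COLOR_RGB2HSV); m=((hsv[...,1]<25)&(hsv[...,2]>165)).astype(np.uint8)
    k,l,s,ce=cv2.connectedComponentsWithStats(m)
    for i in range(1,k):
        if s[i,4]>60 and np.hypot(*(ce[i]-proj(c,W(p,(-.19,0,.14)))[0]))<40: print(s[i],ce[i].round(1))
    for l in('wheel','jar_mid','tub_mid','roll_mid','spreader_mid'):
        print(l,[np.round(d['rect']).tolist() for d in ctrl.boxes_of(n,l)[:1]])
E
python3 ang.py
```

```text
t 27.1 toaster-frame mm [-193.5   -3.3  199.9] F [ 0.8 -1.   1.3] toolx yaw rel -180.27 q [-0.46 -0.23  1.87  0.    1.49 -2.16]
t 27.6833 toaster-frame mm [-306.6  204.2  211.4] F [ 0.1 -1.4 -0.2] toolx yaw rel -179.82 q [-0.12 -0.7   2.17  0.    1.67 -1.84]
scene tab up [267.1 124.3] down [268.7 133.2]
[259 126  21  14 174] [269.  132.7]
wheel [[241.0, 148.0, 25.0, 12.0]]
jar_mid [[315.0, 135.0, 25.0, 39.0]]
tub_mid [[161.0, 133.0, 47.0, 49.0]]
roll_mid [[313.0, 196.0, 26.0, 53.0]]
spreader_mid [[198.0, 127.0, 81.0, 120.0]]
top tab up [396.3 218.5] down [393.5 218.9]
wheel [[300.0, 160.0, 35.0, 43.0]]
jar_mid [[333.0, 229.0, 19.0, 24.0]]
tub_mid [[435.0, 158.0, 44.0, 39.0]]
roll_mid [[301.0, 162.0, 34.0, 40.0]]
spreader_mid [[392.0, 228.0, 83.0, 17.0]]
wrist no red
wrist no red
scene 12 145 151 clicks 3.75 resid 0.4 px
top no red
```

Scene centroid (269.0,132.7) against a predicted "down" position of (268.7,133.2): the lever is latched. The wheel reading is unchanged and the neighbours are where they were. Handing in.

```bash
python3 -c "
from station import ctrl
print(ctrl.finish_job(), ctrl.get_obs()['t'])"
```

```text
the job is handed in; nothing more can be done
the job is handed in; nothing more can be done
```

The wheel is at the fifth shade and the lever is latched down. I handed the job in at about 28 s on the robot's clock, with the arm clear of everything.

- **Wheel:** I flicked it from the palest shade to the fifth with the fingertip. After the last flick the wrist picture showed the red rib fifth of six, beside the fifth patch, with the ribs evenly spaced about the top. The numeric readings came out lower, at 3.5–3.75 clicks instead of 4. They also ran off by 0.1–0.3 earlier, so I trusted the picture. The scene camera's reading was 3.70 before the lever press and 3.75 after.
- **Lever:** I then pressed the lever to a firm stop, with up to about 29 N vertically, and let go. After release the scene camera put the tab at (269.0, 132.7), against (268.7, 133.2) expected when latched and (267.1, 124.3) when up.
- **Surroundings:** The detector still found the jar, tub, roll and spreader at about their starting positions, and nothing was knocked.

**Disagreements along the way:**
- **Fingertip height:** The real fingertips end about 39–44 mm behind the stated TCP, so my first passes went over the wheel without touching it. I found the height by touch: the cap and the lever's stop gave about 39 mm, the wheel ribs about 44.
- **First two flicks:** The first flick read about 0.7 of a click, so it was unclear whether the wheel had clicked home. The next push was heavier than intended, with about 14 N upwards on the finger, and the wheel then read about 1.9. I took that as click 2, and the last two flicks were clean.

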